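# Slide the pipe cap into the V-stop

### The arm

A 6-joint arm with a two-finger parallel gripper is mounted at the origin on a cart in front of the work surface, level with it; the furniture and walls round the work are solid. World frame = base frame: x ahead of the robot, y to its left, z up, the work surface at z = 0. Lengths are in m, angles in rad, forces in N, time in s.
With the tool pointing down it reaches from about 0.325 to 0.775 m from the base axis. Payload 5.5 kg.
Tool frame: the origin (TCP) lies midway between the tips of the shut fingers; the grasp point (between the pads) lies 19 mm behind it; x points along the fingers, z is the direction in which the jaws open and shut, and the axes are right-handed (so a half turn about x gives the same grasp; the last joint's range is limited). The gripper opens to 85 mm and grips with 20 to 120 N. Pads are 22 mm wide; open, the fingers measure 114 mm over their backs; the gripper's body (76 mm by 85 mm) begins 54 mm behind the grasp point. The pads swing forward as they close: fully open they stand 13 mm farther back than shut.
Start: joints at [1.077, 0.091, 1.231, -0, 1.82, -0.057], TCP at [0.254, 0.544, 0.231] pointing down, gripper open.
Joint ranges: [-2.87, 2.87], [-0.86, 2.18], [0.17, 2.46], [-1.51, 4.65], [0.06, 2.69], [-2.65, 2.65]. Speed limits (rad/s): [2.57, 2.57, 3.01, 3.14, 3.14, 3.14].

### API

Orientations are given as a unit quaternion [x, y, z, w].
In Python, from cell import get_obs, camera, finish_job, masks_of gives the robot as it stands. The module is installed in compiled form; this text tells all that it offers.
- The arm moves only by the tool carry_out, never from a script. Its argument "plan" is text: rows parted by semicolons, each of 5 numbers parted by spaces: the shift along the tool's x, y, z in cm, then the turn about the tool's x in degrees, then the closure, from 0 (fully open) to 1 (shut). In form: dx dy dz spin fingers; .... A call has 1 to 20 rows; each row is the pose to reach, as a shift and turn from the pose measured when the call began, along the tool's axes at that moment; what a row does not reach only later rows make up. A row lasts 1/10 s, in which the tool goes at most 50 mm and 8.59 degrees, less where a joint would pass 70% of its speed; a pose out of reach is approached as far as the arm can. A call with a gripper value outside its range is refused whole. The fingers move at their own pace and stop on an object; "newtons" is the grip in N (left out, the last holds). Time passes only in rows, so rows that repeat a pose let the fingers close. It gives the time, the measured TCP pose, the force and the opening at its end, in the units of the state.
- get_obs(): the state, without advancing time (a new reading comes with each control period).
- camera(name): name is "scene" or "top"; returns a dict with "img" (400x640x3 uint8, red, green, blue), "range_z" (400x640 float32, m along the optical axis (not along the pixel's ray), 0 where there is no reading), "mtx" (3x3 intrinsics, pixels), "rvec" (rotation vector, rad) and "tvec" (3), from world to camera coordinates, as OpenCV has them. Camera axes: x right, y down, z forward; pixel columns grow to the right and rows downward; lengths in m; the calibration is good to about 2 mm. A picture is of the moment at which its call begins.
- finish_job(): hands the job in, once; it reports no verdict.
Trained networks look in the newest picture that a camera, given by its name, has taken for a name from the list of things; names that differ only in an ending like _2 or _b are one class to them, and where a whole thing is asked for, a point or a joint stands for the part that bears it (a point fixed in the world has none). Each returns a list of dicts, best first, with "confidence" (0 to 1); they miss things now and then, are a little off and sometimes report something else, mostly with a low value. They report only what shows in the picture. A call takes as long as a camera call. They do not tell look-alikes from the thing itself.
- masks_of(camera, label): "pixels" (400x640 bool, what is visible of it) and "position" ([column, row] in pixels, amid what is visible of it).
The state is a dict: "clock": time; "qpos": joint angles; "qd": joint speeds; "joint_efforts": joint torques, N m; "eef_pos": TCP position; "orientation": TCP orientation; "contact_force": force on the tool from outside, world axes, zero at the start; "torque": the same for the moment, N m; "opening": finger opening in m.
Only numpy, scipy, OpenCV 4.12 (cv2) and the standard library are available. Lean on these libraries where they do the work, as an engineer would, in place of code of your own. Each camera call takes 0.05 s, during which the arm holds its last target. There are 200 camera calls.

### The job

The pipe cap is next to be marked out. Push the round domed pipe cap along the bench, without lifting or tipping it, into the mouth of the dark wooden V-stop until it is snug against both arms of the V. Leave the eight-sided junction box and the bell reducer where they stand.

Things in the scene. Friction and masses are not known exactly. Their poses are not given: they have to be found in the camera images.
- cap_mid (a point): Centre (half-way up) of the pipe cap: a loose dark iron cap, round seen from above, domed closed top, straight side below; 73 mm across, 38 mm high, about 0.2 kg, standing upright on the bench, so this point is 19 mm above the bench. z is up. Its place and the junction box's may be swapped. Take care: a tall solid divider stands at the right end of the bench (y = -0.40, x from 0.33 on).
- seat (a point): Where the cap's centre (19 mm above the bench) is when snug in the V-stop. The V-stop is fixed to the bench: two dark wooden strips 66 mm long, 18 mm thick, 30 mm high, in a V of 120 degrees, with bare bench between them. x points to the inner corner of the V, 42 mm away; -x out of the open mouth, towards the robot; the strips lie 60 degrees either side of -x; z is up.
- octagon_box: Bystander: loose eight-sided flat-topped grey junction box, 65 mm across, 38 mm high; origin at the centre of its underside. It must stay where it stands.
- reducer: Bystander: loose bell reducer (round pipe fitting with a narrower open neck on top), 54 mm across, 38 mm high; origin at the centre of its underside. It must stay where it stands.
Mind the look-alikes: they are no part of the job. What is shaped like the part that bears seat but orange is not meant.

How it is judged:
By the outcome, as a careful person would: the job done as asked, in the order asked, and still so for the second after the job is handed in, with the robot touching nothing.
It also fails if it takes over 35 s, if anything falls off the work surface, if the arm or the gripper's body presses on something with over 40 N, if the wrist force passes 120 N, or if a joint passes its speed limit or range.

## Working session

There is one attempt and no reset: what is moved stays moved. The work goes in short steps, Python scripts to look and compute and a tool call to move; the robot and the scene stay as the last step left them, time stands still between calls to the robot, and variables do not carry over. Pictures are saved under pics/ and viewed, about 8 in all and at most 12, crops included, and the job is handed in when it is done.

Besides the shell and the picture viewer there is one more tool, called after ">>>" as name(argument=value, ...), one argument or row to a line, values as JSON. carry_out: Moves the arm, as the interface text tells. Its arguments: {"type":"object","properties":{"plan":{"type":"string"},"newtons":{"type":"number"}},"required":["plan"]}

```bash
mkdir -p pics; cat > h.py <<'E'
import numpy as np, cv2
from cell import get_obs, camera, finish_job, masks_of
def world(c, us, vs, z=None):
    R,_=cv2.Rodrigues(np.array(c["rvec"],float)); t=np.array(c["tvec"],float).reshape(3); K=np.array(c["mtx"])
    us=np.atleast_1d(us).astype(float); vs=np.atleast_1d(vs).astype(float)
    ray=np.c_[(us-K[0,2])/K[0,0],(vs-K[1,2])/K[1,1],np.ones(len(us))]
    if z is None:
        d=c["range_z"][vs.astype(int),us.astype(int)]; return ((ray*d[:,None])-t)@R
    o=-R.T@t; w=ray@R; return o+w*((z-o[2])/w[:,2])[:,None]
def cloud(c,m):
    v,u=np.nonzero(m&(c["range_z"]>0)); return world(c,u,v)
E
python3 - <<'E'
from h import *
o=get_obs(); print({k:np.round(v,3).tolist() for k,v in o.items()})
for n in("top","scene"):
    c=camera(n); cv2.imwrite(f"pics/{n}1.png",c["img"][:,:,::-1])
    for l in("cap_mid","seat","octagon_box","reducer"):
        for m in masks_of(n,l)[:3]:
            p=cloud(c,m["pixels"]); 
            print(n,l,round(m["confidence"],2),np.round(m["position"]),m["pixels"].sum(),np.round(np.percentile(p,[1,50,99],axis=0),3).tolist() if len(p) else None)
E
```

```text
{'clock': 0.0, 'qpos': [1.077, 0.092, 1.232, 0.0, 1.82, -0.057], 'qd': [0.001, 0.0, 0.0, -0.0, -0.0, -0.0], 'joint_efforts': [0.001, -45.876, -41.801, -0.0, 0.012, -0.0], 'eef_pos': [0.254, 0.543, 0.23], 'orientation': [-0.38, 0.597, 0.379, 0.596], 'contact_force': [0.394, 0.085, 1.545], 'torque': [-0.027, -0.012, 0.053], 'opening': 0.086}
top cap_mid 0.89 [289. 229.] 663 [[0.416, 0.171, 0.007], [0.45, 0.203, 0.035], [0.481, 0.237, 0.041]]
top seat 0.68 [331. 152.] 602 [[0.61, 0.036, -0.001], [0.634, 0.1, 0.029], [0.663, 0.16, 0.033]]
top seat 0.64 [437. 211.] 587 [[0.457, -0.213, -0.001], [0.494, -0.162, 0.029], [0.521, -0.092, 0.034]]
top octagon_box 0.71 [373. 230.] 621 [[0.418, -0.042, 0.01], [0.448, -0.009, 0.037], [0.479, 0.022, 0.041]]
top reducer 0.73 [236. 212.] 339 [[0.46, 0.314, -0.002], [0.484, 0.333, 0.02], [0.51, 0.366, 0.041]]
scene cap_mid 0.73 [259. 208.] 794 [[0.414, 0.17, -0.001], [0.438, 0.195, 0.032], [0.482, 0.24, 0.039]]
scene cap_mid 0.43 [340. 238.] 979 [[0.415, -0.045, -0.001], [0.439, -0.016, 0.037], [0.483, 0.032, 0.04]]
scene seat 0.97 [421. 253.] 1043 [[0.455, -0.216, 0.002], [0.488, -0.163, 0.028], [0.518, -0.098, 0.032]]
scene seat 0.79 [336. 171.] 654 [[0.609, 0.034, 0.002], [0.63, 0.1, 0.026], [0.662, 0.154, 0.032]]
scene octagon_box 0.61 [343. 242.] 998 [[0.415, -0.045, -0.002], [0.439, -0.016, 0.037], [0.495, 0.024, 0.04]]
scene reducer 0.78 [219. 179.] 396 [[0.459, 0.312, 0.001], [0.478, 0.328, 0.021], [0.506, 0.355, 0.038]]
```

```bash
python3 - <<'E'
import cv2
a=cv2.imread("pics/top1.png")[110:290,190:510]; b=cv2.imread("pics/scene1.png")[110:300,170:490]
cv2.imwrite("pics/both1.png",cv2.vconcat([cv2.resize(a,(500,281),interpolation=2),cv2.resize(b,(500,297),interpolation=2)]))
E
```

```text
(no output)
```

View pics/both1.png

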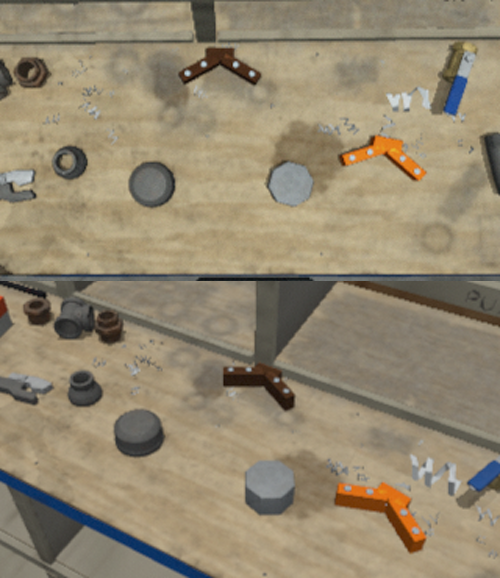

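View pics/scene1.png

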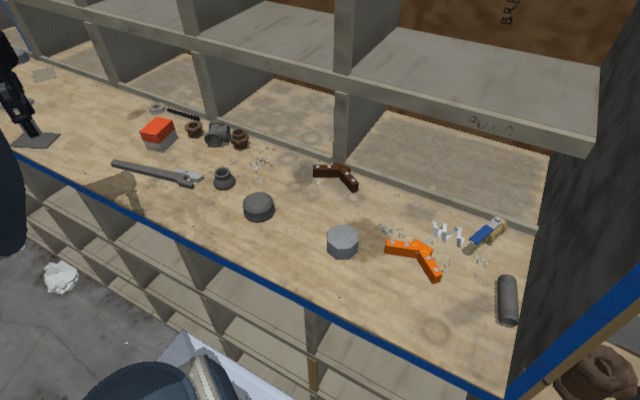

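The top picture shows the pipe cap (289,229), the grey octagon (373,230), the dark V (331,152) and the orange look-alike (437,211). The reducer is at (236,212). Next I'll fit the V, the cap and the shelf front.

```bash
cat > fit.py <<'E'
from h import *
from scipy.optimize import minimize
def vpoly(s):  # V top outline samples in seat frame
    h=np.deg2rad(60); P=[]
    for sg in(1,-1):
        d=np.array([-np.cos(h),sg*np.sin(h)]); n=np.array([np.sin(h),sg*np.cos(h)])
        P.append((d,n))
    return P
def vsdf(p,q):  # distance outside V union; q: seat x,y,yaw
    c,s=np.cos(q[2]),np.sin(q[2]); r=(p-q[:2])@np.array([[c,-s],[s,c]])-[.042,0]
    D=[]
    for d,n in vpoly(0):
        a=r@d; b=r@n
        dx=np.maximum(np.maximum(-a-.010,a-.066),0); dy=np.maximum(np.maximum(-b,b-.018),0); D.append(np.hypot(dx,dy))
    return np.min(D,axis=0)
def fitV(p):
    best=None
    for y in np.deg2rad([-25,0,25]):
        q0=np.r_[p.mean(0)-.03*np.array([np.cos(y),np.sin(y)]),y]
        f=lambda q:np.mean(np.minimum(vsdf(p,q)*1e3,6)**2)
        m=minimize(f,q0,method="Nelder-Mead",options=dict(xatol=1e-5,fatol=1e-6,maxiter=3000,initial_simplex=q0+np.array([[0,0,0],[.01,0,0],[0,.01,0],[0,0,.2]])))
        if best is None or m.fun<best.fun: best=m
    return best
def circ(p,r=.0365):
    hull=cv2.convexHull((p*1e4).astype(np.float32)); (x,y),R=cv2.minEnclosingCircle(hull); return x/1e4,y/1e4,R/1e4
E
python3 - <<'E'
from fit import *
for n in("top","scene"):
    c=camera(n)
    for m in masks_of(n,"seat"):
        p=cloud(c,m["pixels"]); rgb=c["img"][m["pixels"]].mean(0)
        q=p[(p[:,2]>.024)&(p[:,2]<.04)][:,:2]; b=fitV(q)
        # dark wood / orange
        print(n,"V",rgb.round(),len(q),b.x.round(4),np.rad2deg(b.x[2]).round(1),b.fun.round(3))
    m=masks_of(n,"cap_mid")[0]; p=cloud(c,m["pixels"]); print(n,"cap",np.round(circ(p[p[:,2]>.012][:,:2]),4), circ(p[p[:,2]>.025][:,:2]))
    v,u=np.nonzero(c["range_z"]>0); p=world(c,u,v)
    for y0 in(-.05,0,.05,.1,.15,.2,.25):
        s=p[(abs(p[:,1]-y0)<.02)&(p[:,2]>.06)&(p[:,0]>.45)&(p[:,0]<1)]
        if len(s): print(y0,s[:,0].min().round(3), s[s[:,0]<s[:,0].min()+.03][:,2].min().round(3),s[s[:,0]<s[:,0].min()+.03][:,2].max().round(3))
E
```

```text
top V [77. 58. 44.] 460 [ 0.6016  0.0981 -0.0301] -1.7 0.643
top V [199. 121.  47.] 480 [ 0.4593 -0.1492 -0.2292] -13.1 1.207
top cap [0.4495 0.2052 0.0338] (0.449713720703125, 0.205312939453125, 0.0335895751953125)
-0.05 0.676 0.224 0.572
0 0.676 0.22 0.573
0.05 0.677 0.221 0.576
0.1 0.677 0.061 0.577
0.15 0.676 0.061 0.579
0.2 0.677 0.221 0.582
0.25 0.677 0.223 0.583
scene V [163.  89.  29.] 634 [ 0.4576 -0.1517 -0.2136] -12.2 1.395
scene V [63. 46. 34.] 361 [ 0.6014  0.0963 -0.0349] -2.0 1.591
scene cap [0.448  0.2039 0.0344] (0.44860966796875, 0.20431947021484376, 0.03433008728027344)
-0.05 0.676 0.219 0.258
0 0.675 0.22 0.258
0.05 0.675 0.22 0.258
0.1 0.676 0.06 0.41
0.15 0.675 0.061 0.406
0.2 0.675 0.219 0.258
0.25 0.676 0.22 0.259
```

```bash
cat >> h.py <<'E'
from scipy.spatial.transform import Rotation as Ro
def rel(pos,yaw):
    o=get_obs(); R=Ro.from_quat(o["orientation"]).as_matrix(); d=R.T@(np.array(pos)-o["eef_pos"])
    z=R[:,2]; cur=np.degrees(np.arctan2(z[1],z[0])); s=-((yaw+90-cur+90)%180-90)
    print("row(cm,deg)",np.round(d*100,2),"spin",round(s,1),"| jaw yaw",round(cur,1),"toolx",R[:,0].round(3),"q6",round(o["qpos"][5],2))
E
python3 -c "
from h import *
rel([.3945,.2562,.12],-43.4);rel([.3945,.2562,.008],-43.4)"
```

```text
row(cm,deg) [ 11.13 -24.91 -20.1 ] spin 18.4 | jaw yaw 65.0 toolx [ 0.  0. -1.] q6 -0.06
row(cm,deg) [ 22.33 -24.91 -20.1 ] spin 18.4 | jaw yaw 65.0 toolx [ 0.  0. -1.] q6 -0.06
```

>>> carry_out(
  plan="5 -24.9 -20.1 18.4 0.5; 5 -24.9 -20.1 18.4 0.5; 5 -24.9 -20.1 18.4 0.5; 5 -24.9 -20.1 18.4 0.5; 5 -24.9 -20.1 18.4 0.5; 5 -24.9 -20.1 18.4 0.5; 5 -24.9 -20.1 18.4 0.5; 5 -24.9 -20.1 18.4 0.5; 11 -24.9 -20.1 18.4 0.5; 11 -24.9 -20.1 18.4 0.5; 11 -24.9 -20.1 18.4 0.5; 11 -24.9 -20.1 18.4 0.5",
  newtons=40,
)

```text
clock: 2.0
eef_pos: [0.3946, 0.2571, 0.1228]
orientation: [-0.28, 0.649, 0.28, 0.65]
contact_force: [0.6, 0.1, 0.3]
opening: 0.0424
```

```bash
python3 -c "
from h import *
o=get_obs();print(o['opening'],o['clock'],o['eef_pos'])
rel([.3945,.2562,.008],-43.4)"
```

```text
0.04238209579769696 2.0 [0.39455829 0.25706867 0.12282403]
row(cm,deg) [11.48 -0.05 -0.08] spin 0.0 | jaw yaw 46.6 toolx [ 0.001  0.001 -1.   ] q6 -0.31
```

>>> carry_out(
  plan="5 0 0 0 0.5; 10 0 0 0 0.5; 11.5 0 0 0 0.5; 11.5 0 0 0 0.5; 11.5 -1 0 0 0.5; 11.5 -2 0 0 0.5; 11.5 -2.8 0 0 0.5; 11.5 -3.4 0 0 0.5; 11.5 -4 0 0 0.5; 11.5 -5 0 0 0.5; 11.5 -6 0 0 0.5; 11.5 -7 0 0 0.5; 11.5 -8 0 0 0.5; 11.5 -8 0 0 0.5",
)

```text
clock: 3.4
eef_pos: [0.4539, 0.201, 0.0077]
orientation: [-0.28, 0.649, 0.279, 0.65]
contact_force: [-0.1, 0.1, 0.5]
opening: 0.0427
```

```bash
cat > look.py <<'E'
from fit import *
import sys
for n in("top","scene"):
    c=camera(n); cv2.imwrite(f"pics/{n}{sys.argv[1]}.png",c["img"][:,:,::-1])
    for l in("cap_mid","octagon_box","reducer"):
        for m in masks_of(n,l)[:2]:
            p=cloud(c,m["pixels"]); p=p[(p[:,2]>.012)&(p[:,2]<.045)]
            if len(p)>20: print(n,l,round(m["confidence"],2),np.round(circ(p[:,:2]),4),len(p),np.percentile(p[:,2],98).round(3))
o=get_obs();print(o['clock'],o['eef_pos'],o['contact_force'],o['opening'])
E
python3 look.py 2; python3 - <<'E'
import cv2
a=cv2.imread("pics/top2.png")[110:290,190:510]; b=cv2.imread("pics/scene2.png")[110:300,170:490]
cv2.imwrite("pics/both2.png",cv2.vconcat([cv2.resize(a,(500,281),interpolation=2),cv2.resize(b,(500,297),interpolation=2)]))
E
```

```text
top cap_mid 0.49 [0.4883 0.1497 0.023 ] 80 0.039
top octagon_box 0.65 [ 0.4476 -0.0101  0.034 ] 596 0.041
scene cap_mid 0.86 [0.473  0.1679 0.0339] 520 0.038
scene octagon_box 0.88 [ 0.4485 -0.0121  0.0346] 852 0.039
scene reducer 0.97 [0.4829 0.3362 0.0253] 296 0.038
3.8 [0.45256284 0.20224855 0.00759495] [-0.18730094 -0.74956121 -0.26621452] 0.04300187114172354
```

View pics/both2.png

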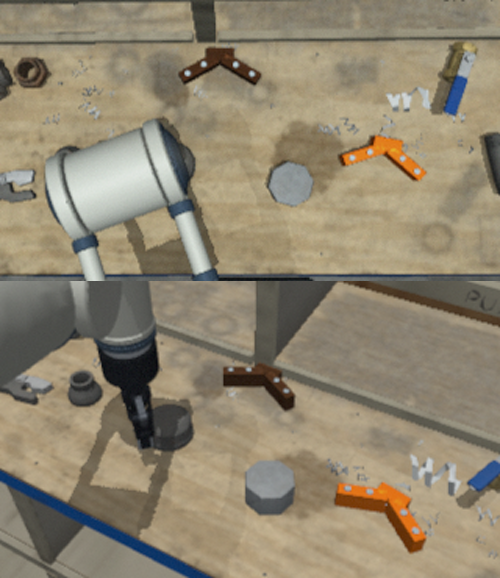

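```bash
cat >> fit.py <<'E'
from scipy.optimize import least_squares
def side(p,x0):
    s=p[(p[:,2]>.006)&(p[:,2]<.024)][:,:2]
    f=lambda c:(np.hypot(*(s-c).T)-.0365)*1e3
    r=least_squares(f,x0,loss="soft_l1"); return r.x.round(4),len(s),np.median(abs(r.fun)).round(2)
E
python3 - <<'E'
from fit import *
c=camera("scene"); m=masks_of("scene","cap_mid")[0]; p=cloud(c,m["pixels"])
print(side(p,[.48,.175])); t=p[p[:,2]>.03]; print(np.percentile(t,[1,99],axis=0).round(4))
cv2.imwrite("pics/crop3.png",cv2.resize(c["img"][170:240,220:330,::-1],None,fx=5,fy=5,interpolation=2))
E
```

```text
(array([0.4821, 0.1741]), 158, np.float64(0.76))
[[0.4502 0.1413 0.0302]
 [0.5059 0.1933 0.0392]]
```

View pics/crop3.png

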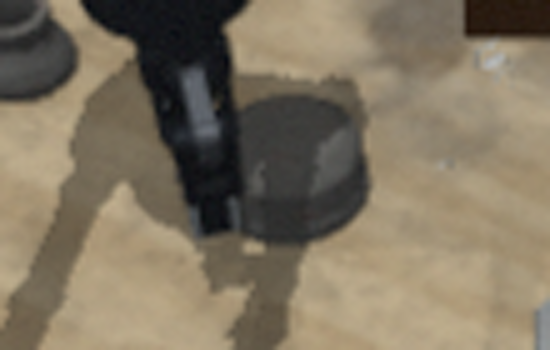

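The crop shows the cap upright, centred in the fork and clear of everything else. The fit puts it 40.7 mm ahead of the TCP with no sideways offset, as planned. I'll push on.

>>> carry_out(
  plan="0 -1 0 0 0.5; 0 -2 0 0 0.5; 0 -3 0 0 0.5; 0 -4 0 0 0.5; 0 -5 0 0 0.5; 0 -6 0 0 0.5; 0 -7 0 0 0.5; 0 -8 0 0 0.5; 0 -9 0 0 0.5; 0 -10 0 0 0.5; 0 -10.7 0 0 0.5; 0 -10.7 0 0 0.5; 0 -10.7 0 0 0.5",
)

```text
clock: 5.2
eef_pos: [0.5306, 0.1287, 0.0078]
orientation: [-0.28, 0.649, 0.28, 0.65]
contact_force: [-1.1, -0.3, -0.5]
opening: 0.0425
```

```bash
python3 - <<'E'
from fit import *
c=camera("scene"); m=masks_of("scene","cap_mid")
for k in m[:2]: print(k["confidence"],k["position"],side(cloud(c,k["pixels"]),[.56,.1]))
o=get_obs();e=o["eef_pos"];print(o["clock"],e,o["contact_force"]);d=np.array([.727,-.687]);cap=e[:2]+.0407*d;print("cap by tool",cap)
f=np.array([.9994,-.035])
import math
for a in (-43.4,-30,-16,-2):
    u=np.array([math.cos(math.radians(a)),math.sin(math.radians(a))]); rel(np.r_[cap-.066*u,.008],a)
E
```

```text
0.67 [326.5, 197.1] (array([0.5601, 0.1006]), 128, np.float64(0.77))
0.21 [220.5, 180.2] (array([0.4541, 0.2974]), 185, np.float64(6.25))
5.3 [0.53039347 0.12903546 0.00781458] [-0.51056201 -0.08528507  0.18683823]
cap by tool [0.55998237 0.10107456]
row(cm,deg) [-0.02  2.53  0.  ] spin 0.1 | jaw yaw 46.7 toolx [ 0.001  0.001 -1.   ] q6 -0.64
row(cm,deg) [-0.02  2.35 -1.53] spin -13.3 | jaw yaw 46.7 toolx [ 0.001  0.001 -1.   ] q6 -0.64
row(cm,deg) [-0.02  1.79 -3.03] spin -27.3 | jaw yaw 46.7 toolx [ 0.001  0.001 -1.   ] q6 -0.64
row(cm,deg) [-0.02  0.88 -4.36] spin -41.3 | jaw yaw 46.7 toolx [ 0.001  0.001 -1.   ] q6 -0.64
```

>>> carry_out(
  plan="0 1.3 0 0 0.5; 0 2.5 0 0 0.5; 0 2.5 0 0 0.5; 0 2.5 -0.8 -7 0.5; 0 2.35 -1.5 -13 0.5; 0 2.1 -2.3 -20 0.5; 0 1.8 -3 -27 0.5; 0 1.4 -3.7 -34 0.5; 0 1.0 -4.3 -40 0.5; 0 1.0 -4.3 -40 0.5; 0 1.0 -4.3 -40 0.5",
)

```text
clock: 6.4
eef_pos: [0.4936, 0.1049, 0.0079]
orientation: [-0.485, 0.514, 0.484, 0.516]
contact_force: [0.2, 0.1, 0.1]
opening: 0.0426
```

```bash
python3 - <<'E'
from fit import *
c=camera("scene"); m=masks_of("scene","cap_mid")
for k in m[:1]: print(k["confidence"],k["position"],side(cloud(c,k["pixels"]),[.56,.1]))
o=get_obs();print(o["clock"],o["eef_pos"],o["contact_force"])
u=np.array([np.cos(np.radians(-4)),np.sin(np.radians(-4))])
S=np.array([.6015,.097])
for r in(.045,.0407): rel(np.r_[np.array([.5600,.1006])-r*u,.008],-4)
rel(np.r_[S-.0407*u,.008],-4)
E
```

```text
0.57 [334.4, 196.7] (array([0.5589, 0.1009]), 51, np.float64(0.71))
6.5 [0.49365358 0.10503009 0.00787339] [-0.10321704  0.33776379  0.49333692]
row(cm,deg) [-0.01 -2.15 -0.  ] spin 0.6 | jaw yaw 86.6 toolx [ 0.001  0.001 -1.   ] q6 -1.37
row(cm,deg) [-0.01 -2.58 -0.  ] spin 0.6 | jaw yaw 86.6 toolx [ 0.001  0.001 -1.   ] q6 -1.37
row(cm,deg) [-0.   -6.74 -0.12] spin 0.6 | jaw yaw 86.6 toolx [ 0.001  0.001 -1.   ] q6 -1.37
```

>>> carry_out(
  plan="0 -1 0 0 0.5; 0 -2 0 0 0.5; 0 -2.6 0 0 0.5; 0 -3.2 0 0 0.5; 0 -3.9 0 0 0.5; 0 -4.6 0 0 0.5; 0 -5.3 -0.1 0 0.5; 0 -5.9 -0.1 0 0.5; 0 -6.2 -0.1 0 0.5; 0 -6.4 -0.1 0 0.5; 0 -6.4 -0.1 0 0.5",
)

```text
clock: 7.6
eef_pos: [0.5577, 0.1001, 0.0079]
orientation: [-0.485, 0.514, 0.485, 0.515]
contact_force: [-1.0, 0.3, 0.4]
opening: 0.0426
```

>>> carry_out(
  plan="0 -0.1 0 0 0.5; 0 -0.2 0 0 0.5; 0 -0.2 0 0 0.5",
)

```text
clock: 7.9
eef_pos: [0.5597, 0.1, 0.0079]
orientation: [-0.485, 0.514, 0.485, 0.515]
contact_force: [-0.9, -0.1, 0.4]
opening: 0.0426
```

>>> carry_out(
  plan="0 -0.1 0 0 0.5; 0 -0.2 0 0 0.5; 0 -0.2 0 0 0.5",
)

```text
clock: 8.2
eef_pos: [0.5618, 0.0999, 0.0079]
orientation: [-0.485, 0.514, 0.485, 0.515]
contact_force: [-0.8, 0.5, -0.3]
opening: 0.0426
```

>>> carry_out(
  plan="0 -0.1 0 0 0.5; 0 -0.15 0 0 0.5; 0 -0.15 0 0 0.5",
)

```text
clock: 8.5
eef_pos: [0.5629, 0.0999, 0.0078]
orientation: [-0.485, 0.514, 0.485, 0.515]
contact_force: [-3.8, 0.2, 0.6]
opening: 0.0426
```

>>> carry_out(
  plan="0 -0.1 0 0 0.5; 0 -0.1 0 0 0.5",
)

```text
clock: 8.7
eef_pos: [0.5632, 0.1, 0.0077]
orientation: [-0.484, 0.515, 0.485, 0.515]
contact_force: [-5.1, 0.7, 2.0]
opening: 0.0426
```

```bash
python3 look.py 4; python3 - <<'E'
import cv2
a=cv2.imread("pics/top4.png")[110:260,250:410]; b=cv2.imread("pics/scene4.png")[140:230,270:400]
cv2.imwrite("pics/both4.png",cv2.hconcat([cv2.resize(a,(400,375),interpolation=2),cv2.resize(b,(400,375),interpolation=2)]))
E
```

```text
top octagon_box 0.7 [ 0.4498 -0.0093  0.0336] 214 0.041
top reducer 0.71 [0.4852 0.3388 0.026 ] 259 0.04
scene cap_mid 0.71 [0.5976 0.0949 0.034 ] 150 0.038
scene octagon_box 0.79 [ 0.4487 -0.0125  0.035 ] 834 0.04
scene reducer 0.61 [0.4825 0.3348 0.0249] 288 0.038
9.1 [0.56313682 0.09997326 0.00769564] [-6.37002327  0.89120962  2.47055249] 0.04292452874337641
```

View pics/both4.png

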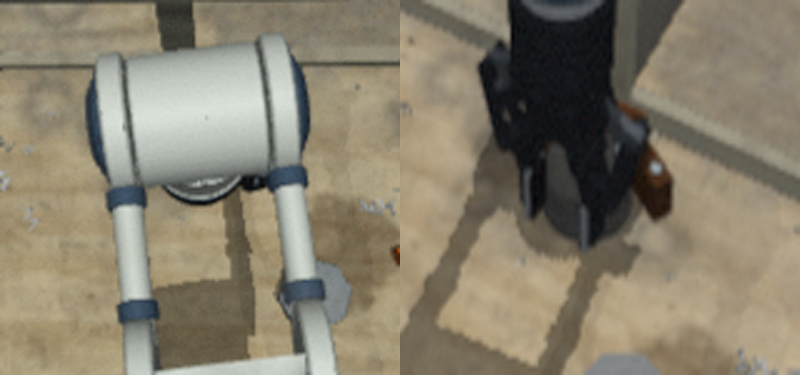

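Contact force has started to rise (6 N at TCP x 0.563, against 0.561 predicted). I'll press a little more, then back off and check.

>>> carry_out(
  plan="0 -0.1 0 0 0.5; 0 -0.2 0 0 0.5; 0 -0.2 0 0 0.5; 0 -0.2 0 0 0.5",
)

```text
clock: 9.5
eef_pos: [0.5634, 0.1001, 0.0076]
orientation: [-0.483, 0.516, 0.487, 0.513]
contact_force: [-10.6, 1.6, 4.9]
opening: 0.0428
```

>>> carry_out(
  plan="0 -0.1 0 0 0.5; 0 -0.2 0 0 0.5; 0 -0.2 0 0 0.5; 0 -0.2 0 0 0.5",
)

```text
clock: 9.9
eef_pos: [0.5635, 0.1002, 0.0076]
orientation: [-0.482, 0.517, 0.488, 0.512]
contact_force: [-12.0, 0.5, 5.7]
opening: 0.0431
```

>>> carry_out(
  plan="0 0.3 0 0 0.5; 0 0.8 0 0 0.5; 0 2 0 0 0.5; 0 4 0 0 0.5; 0 6 0 0 0.5; 0 8 0 0 0.5; -4 8 0 0 0.5; -9 8 0 0 0.5; -14 8 0 0 0.5; -18 8 0 0 0.5; -18 8 0 0 0.5; -18 8 5 0 0.5; -18 8 10 0 0.5; -18 8 15 0 0.5; -18 8 20 0 0.5; -18 8 20 0 0.5; -18 8 20 0 0.5",
)

```text
clock: 11.6
eef_pos: [0.497, 0.3051, 0.1871]
orientation: [-0.483, 0.517, 0.488, 0.511]
contact_force: [-0.2, -0.7, -0.1]
opening: 0.0427
```

```bash
python3 look.py 5; python3 - <<'E'
from fit import *
for n in("top","scene"):
    c=camera(n); p=cloud(c,masks_of(n,"cap_mid")[0]["pixels"]); print(n,"side",side(p,[.6,.097]))
    for m in masks_of(n,"seat"):
        q=cloud(c,m["pixels"]); q=q[(q[:,2]>.024)&(q[:,2]<.04)][:,:2]; b=fitV(q); print(n,b.x.round(4),b.fun.round(2))
a=cv2.imread("pics/top5.png")[120:180,290:370]; b=cv2.imread("pics/scene5.png")[140:220,280:387]
cv2.imwrite("pics/both5.png",cv2.hconcat([cv2.resize(a,(400,300),interpolation=2),cv2.resize(b,(400,300),interpolation=2)]))
E
```

```text
top cap_mid 0.65 [0.5986 0.0973 0.0347] 612 0.04
top octagon_box 0.96 [ 0.4495 -0.0093  0.0332] 580 0.04
top reducer 0.72 [ 0.449  -0.0098  0.0342] 605 0.04
top reducer 0.47 [0.4764 0.3297 0.0205] 109 0.039
scene cap_mid 0.65 [0.6027 0.0951 0.0386] 562 0.038
scene octagon_box 0.93 [ 0.4483 -0.0129  0.0347] 839 0.039
scene reducer 0.57 [0.4836 0.3358 0.0245] 301 0.038
12.0 [0.49764072 0.30348768 0.18892099] [ 0.59938879 -0.16876016 -0.36145804] 0.04245956254608781
top side (array([0.6013, 0.0978]), 52, np.float64(0.44))
top [ 0.6018  0.098  -0.0182] 2.26
top [ 0.4583 -0.1501 -0.2234] 1.41Traceback (most recent call last):
  File "<stdin>", line 3, in <module>
IndexError: list index out of range
```

```bash
python3 - <<'E'
import cv2
a=cv2.imread("pics/top5.png")[120:180,290:370]; b=cv2.imread("pics/scene5.png")[140:220,280:387]
cv2.imwrite("pics/both5.png",cv2.hconcat([cv2.resize(a,(400,300),interpolation=2),cv2.resize(b,(400,300),interpolation=2)]))
E
```

```text
(no output)
```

View pics/both5.png

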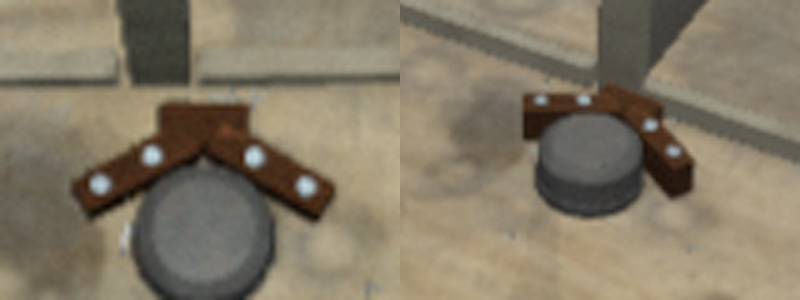

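The cap sits upright and even against both arms of the dark V. Measured centre is (0.6013, 0.0978), against a fitted seat of (0.6018, 0.098). The bystanders haven't moved.

```bash
python3 -c "
from cell import finish_job; print(finish_job())"
```

```text
the job is handed in; nothing more can be done
None
```

The pipe cap is seated in the dark wooden V-stop, and I have handed the job in (no verdict is reported). I pushed it along the bench with half-open fingers used as a fork. The first push was diagonal, to just in front of the mouth. The second went straight in along the V until the tool stalled at about 12 N, then I backed the arm clear.

**Last checks, at about 12 s of the 35 s:**
- **Cap position:** the top camera put the cap's centre at (0.6013, 0.0978), within 1 mm of the fitted seat at (0.6018, 0.098). The final picture shows it upright and touching both arms.
- **Bystanders:** the junction box and the bell reducer read within about 2 mm of where they started, which is camera noise. The exception was the top camera's reducer, which was partly hidden at the end and gave poor readings. Its best match was actually the junction box, and the next was several mm off, so I relied on the scene camera there.
- **Checks that failed or disagreed:**
  - The scene camera's side-fit of the cap failed because the network missed the cap in that picture.
  - That camera's rougher outline fit gave (0.603, 0.095), about 3 mm off.
  - The tool met resistance about 2 mm beyond where I predicted, which is within the calibration error.

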